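# Turn the coaster over with the spatula

## Task

The coaster lies wrong way up, with its cork backing on top. Pick up the spatula by its handle and use it to tip the coaster up on its edge and over, gently and without the gripper touching the coaster, so that it lies flat on the desk, cork side down, near where it was. Then put the spatula down flat or leaning on the desk, clear of the coaster, and leave the other things on the desk where they are.

Things in the scene. Friction and masses are not known exactly. Their poses are not given: they have to be found in the camera images.
- coaster: Round stoneware coaster, 108 mm diameter, 11 mm thick, about 0.15 kg: 8 mm of blue stoneware with a 3 mm orange-tan cork disc (98 mm diameter), which is on top at the start. Origin: centre of the outer stoneware face (on the desk at the start); z axis out through the cork (up at the start, down once turned over, with the origin then 11 mm above the desk).
- coaster_cork (a point): Centre of the cork's outer face, 11 mm from the coaster's origin. The stoneware face on the other side is bevelled: 92 mm diameter on the desk, 108 mm from 3.5 mm above it, so a 2 mm blade flat on the desk goes 3 to 4 mm under the rim, then pushes the coaster along. As the rim is raised, the far edge stays on the desk by friction and serves as pivot.
- spatula: Cranked spatula, 0.12 kg, steel blade, red handle; stands on its flat blade, handle level above. Origin: at the blade's underside level, straight below the grip point; x toward the blade, z up. Blade x = 55 to 135 mm, 70 mm wide, 2 mm thick. Handle x = -75 to 25 mm, 18 mm wide, 40 to 62 mm above the blade's underside. Centre of mass 75 mm ahead of the grip point: it may droop in a weak grip.
- spatula_grip (a point): Grip point: middle of the handle's section, 51 mm above the blade's underside; take it here from above, across the 18 mm width.
- spatula_tip (a point): Middle of the blade's front edge, at its underside, 135 mm ahead of the grip point.
- mug: Bystander: striped mug, 86 mm wide, 90 mm tall, behind the work.
- stapler: Bystander: blue and black stapler, 32 x 125 x 44 mm.
- note_block: Bystander: yellow block of sticky notes, 75 x 75 x 22 mm.
- tape_roll: Bystander: roll of brown tape, 96 mm wide, 48 mm tall.
- calculator: Bystander: grey desk calculator, 152 x 100 x 25 mm.
Not all that is in view belongs to the job. Several things have the shape of the coaster; the one meant has the colours described above.

How it is judged:
By the outcome, as a careful person would: the job done as asked, in the order asked, and still so for the second after the job is handed in, with the robot touching nothing.
It also fails if it takes over 61 s, if anything falls off the work surface, if the arm or the gripper's body presses on something with over 40 N, if the wrist force passes 120 N, or if a joint passes its speed limit or range.

## Robot

A 7-joint arm with a two-finger parallel gripper is mounted at the origin on a cart in front of the work surface, level with it; the furniture and walls round the work are solid. World frame = base frame: x ahead of the robot, y to its left, z up, the work surface at z = 0. Lengths are in m, angles in degrees, forces in N, time in s.
With the tool pointing down it reaches from about 0.425 to 0.875 m from the base axis. Payload 4.7 kg.
Tool frame: the origin (TCP) lies midway between the tips of the shut fingers; the grasp point (between the pads) lies 19 mm behind it (env.grip_point_offset is the distance from the TCP to the grasp point, in m); z points along the fingers, y is the line along which they close (so a half turn about z gives the same grasp; the last joint's range is limited). The gripper opens to 87 mm and grips with 3 to 60 N. Pads are 19 mm wide; open, the fingers measure 117 mm over their backs; the gripper's body (75 mm by 190 mm) begins 51 mm behind the grasp point.
Start: joints at [70.881, 18.392, -4.016, 83.108, 1.295, 78.541, -3.26], TCP at [0.222, -0.611, 0.223] pointing down, gripper open.
Joint ranges: [-163.93, 163.93], [-17.29, 119.83], [-79.2, 71.16], [3.27, 140.29], [-89.18, 269.18], [5.43, 117.66], [-154.24, 154.24]. Speed limits (degrees/s): [147.25, 147.25, 180, 180, 180, 180, 180].

## Interface

Orientations are given as [roll, pitch, yaw] about the fixed x, y, z axes, in that order (R = Rz(yaw) Ry(pitch) Rx(roll)).
In Python, from cell import env gives the robot as it stands.
- The arm moves only by the shell command python3 -m jog 'ROWS' [FORCE]. ROWS is JSON, a list of rows, each a list of 7 numbers: the shift along the tool's x, y, z in m, then the turn, a rotation vector about the tool's x, y, z in rad, then the finger opening in m, from 0 to 0.087. A call has 1 to 12 rows; each row shifts and turns the commanded pose from where the row before left it, along the tool's axes as they then stand; what a row does not reach is not made up. A row lasts 1/12 s, in which the tool goes at most 41.7 mm and 7.16 degrees, less where a joint would pass 70% of its speed; a pose out of reach is approached as far as the arm can. A call is refused whole if a number of a shift passes 0.0417 or a number of a turn 0.125, either way. A call with a gripper value outside its range is refused whole. The fingers move at their own pace and stop on an object; FORCE is the grip in N (left out, the last holds). Time passes only in rows, so rows that do not move let the fingers close. It gives the time, the measured TCP pose, the force, the opening and the grip force at its end, in the units of the state.
- env.get_obs(): the state, without advancing time (a new reading comes with each control period).
- env.read_camera(name): name is "side" or "top"; returns the picture (420x560x3 uint8, blue, green, red); there is no depth.
- env.get_calibration(name): a dict with "fov_y" (degrees; the focal length in pixels is half the picture's height over the tangent of half this angle, whatever the lens; pixels are square), "cx", "cy" (the principal point, pixels), "pose" (4x4, takes a point from camera to world coordinates). Camera axes: x right, y up, looking along -z (the intrinsics and any distortion apply to the point x, -y, -z); pixel columns grow to the right and rows downward; lengths in m; the calibration is good to about 2 mm. A picture is of the moment at which its call begins. get_calibration takes no time and is no camera call.
- env.sign_off(): hands the job in; it is judged then, once.
The state is a dict: "time_s": time; "qpos": joint angles; "joint_velocities": joint speeds; "effort": joint torques, N m; "tool_pos": TCP position; "tool_rot": TCP orientation; "force": force on the tool from outside, world axes, zero at the start; "wrist_torque": the same for the moment, N m; "grip_width": finger opening in m; "grasp_force": force on a finger pad.
Only numpy, scipy, OpenCV 4.12 (cv2) and the standard library are available. Lean on these libraries where they do the work, as an engineer would, in place of code of your own. Each camera call takes 0.05 s, during which the arm holds its last target. There are 200 camera calls.

## Working session

There is one attempt and no reset: what is moved stays moved. The work goes in short steps, Python scripts to look and compute and a shell command to move; the robot and the scene stay as the last step left them, time stands still between calls to the robot, and variables do not carry over. Pictures are saved under pics/ and viewed, at most 10 in all, crops included, and the job is handed in when it is done.

```bash
ls; mkdir -p pics; python3 - <<'E'
from cell import env
import cv2,json
for n in("side","top"):
    cv2.imwrite(f"pics/{n}0.png",env.read_camera(n)); c=env.get_calibration(n); print(n,c)
o=env.get_obs(); print(o)
E
```

```text
pics
side {'fov_y': 43.24050618763133, 'cx': 285.0727309685565, 'cy': 202.60375548639036, 'pose': array([[ 0.99989545, -0.00595758, -0.01317558,  0.49592544],
       [-0.00966738,  0.40217918, -0.91550994, -1.50702481],
       [ 0.01075317,  0.9155416 ,  0.40207954,  0.77271161],
       [ 0.        ,  0.        ,  0.        ,  1.        ]])}
top {'fov_y': 43.613930746306075, 'cx': 279.58041905443764, 'cy': 204.56719568074695, 'pose': array([[-0.02587037,  0.99457663, -0.10073754,  0.3541858 ],
       [-0.99937629, -0.02815423, -0.02131586,  0.11489809],
       [-0.02403645,  0.10012326,  0.99468467,  1.58213935],
       [ 0.        ,  0.        ,  0.        ,  1.        ]])}
{'time_s': 0.1, 'qpos': array([70.88076202, 18.43619607, -4.01631302, 83.16871377,  1.29733651,
       78.54201308, -3.25981694]), 'joint_velocities': array([ 0.05162553, -0.06830583, -0.01215124, -0.21238665,  0.01350145,
        0.02653478, -0.01250089]), 'effort': array([-1.11045817e-04, -4.92572021e+01, -4.05666931e-01, -3.13403964e+01,
       -6.42747106e-02,  3.94294015e-02,  3.43535930e-05]), 'tool_pos': array([ 0.22130923, -0.61062272,  0.22154831]), 'tool_rot': array([-1.79898446e+02,  7.58759803e-03,  1.99302480e+01]), 'force': array([-0.26414632, -0.42944441, -0.20976372]), 'wrist_torque': array([-0.01695571,  0.05895671,  0.04221342]), 'grasp_force': 0.0, 'grip_width': 0.08721695399839374}
```

View pics/side0.png

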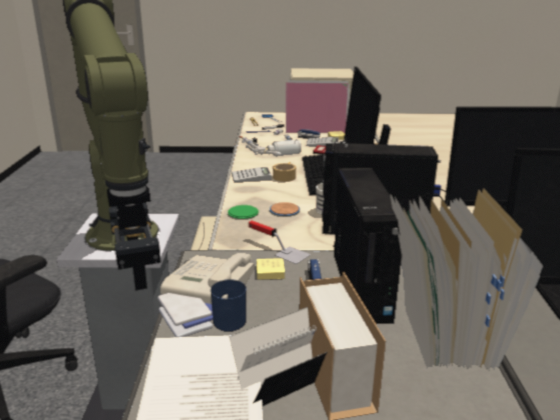

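View pics/top0.png

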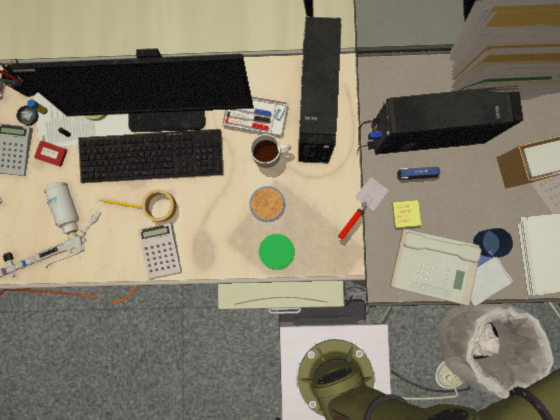

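The side view shows the orange coaster at (285,209), a green disc at (243,212), and the spatula handle at (262,228) with its blade at (293,255). The top view shows the coaster at (267,203), the green disc at (276,252), the handle at (350,224) and the blade at (373,193).

Things that could be taken for the coaster (top view): the green disc (276,252), the tape roll (159,206) and the orange-topped blue-rim disc (267,203). I choose the last one and check it in a close crop.

```bash
python3 - <<'E'
import cv2,numpy as np
t=cv2.imread("pics/top0.png")[170:280,235:395]; s=cv2.imread("pics/side0.png")[190:275,220:320]
t=cv2.resize(t,None,fx=5,fy=5,interpolation=cv2.INTER_CUBIC)
cv2.imwrite("pics/ct.png",t)
s=cv2.resize(s,None,fx=7,fy=7,interpolation=cv2.INTER_CUBIC); cv2.imwrite("pics/cs.png",s)
E
```

```text
(no output)
```

View pics/ct.png

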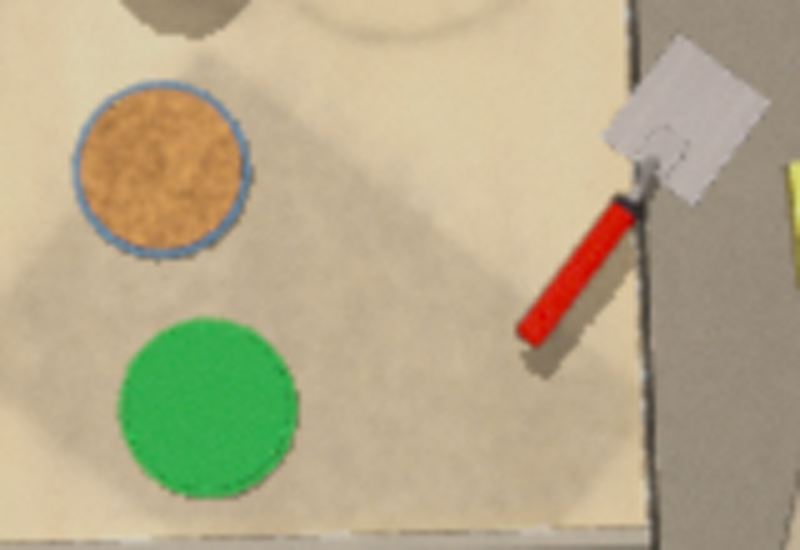

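View pics/cs.png

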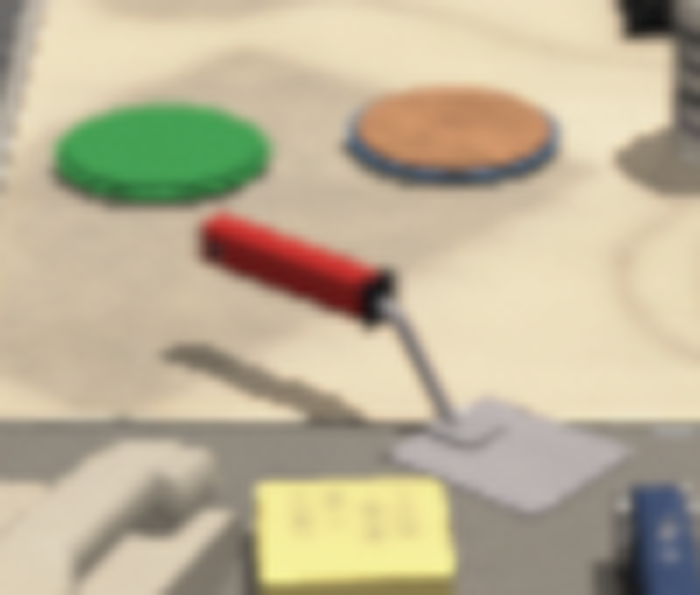

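The crops confirm the choice. In the top crop the cork disc with a blue rim is at (162,170), and the green disc has no cork. The blade corners are at (680,36), (770,102), (697,206) and (604,137), and the handle runs from (528,339) to (628,203).

```bash
cat > h.py <<'E'
from cell import env
import numpy as np, cv2
from scipy.spatial.transform import Rotation as Ro
def ray(n,p):
    c=env.get_calibration(n); f=210/np.tan(np.radians(c["fov_y"]/2))
    P=np.array(c["pose"]); d=P[:3,:3]@np.array([(p[0]-c["cx"])/f,-(p[1]-c["cy"])/f,-1]); return P[:3,3],d/np.linalg.norm(d)
def atz(n,p,z):
    o,d=ray(n,p); return o+d*(z-o[2])/d[2]
def tri(a,b):
    o,d=ray("top",a); q,e=ray("side",b); s=np.linalg.lstsq(np.c_[d,-e],q-o,rcond=None)[0]
    A,B=o+d*s[0],q+e*s[1]; return (A+B)/2,np.linalg.norm(A-B)
T=lambda x,y:((x+.5)/5+234.5,(y+.5)/5+169.5)
S=lambda x,y:((x+.5)/7+219.5,(y+.5)/7+189.5)
E
python3 - <<'E'
from h import *
np.set_printoptions(precision=4,suppress=True)
print("coaster",atz("top",T(162,170),.007),tri(T(162,169),S(454,124)), atz("side",S(454,124),.011))
for n,a,b in[("far",(680,36),(630,452)),("near",(770,102),(533,513)),("minx",(697,206),(392,455)),("maxy",(604,137),(490,398)),("rear",(528,339),(208,240)),("front",(628,203),(382,297))]:
    print(n,*tri(T(*a),S(*b)),atz("top",T(*a),.002),atz("side",S(*b),.002))
for p in [(70,80),(251,170),(73,170),(162,80),(162,260)]: print(atz("top",T(*p),.008))
print("mug",atz("top",(265,151),.09))
E
```

```text
coaster [0.5177 0.1866 0.007 ] (array([0.5181, 0.1864, 0.011 ]), np.float64(0.00032698657904723315)) [0.5182 0.1865 0.011 ]
far [ 0.5907 -0.1293  0.0011] 0.000807414012404898 [ 0.5909 -0.1292  0.002 ] [ 0.5902 -0.1311  0.002 ]
near [ 0.5484 -0.1817  0.0016] 0.0014963869761740582 [ 0.5491 -0.1816  0.002 ] [ 0.5476 -0.1825  0.002 ]
minx [ 0.4884 -0.1349  0.0021] 0.0020790533739369643 [ 0.4873 -0.1349  0.002 ] [ 0.4894 -0.1346  0.002 ]
maxy [ 0.5313 -0.081   0.0004] 0.0008709446756782256 [ 0.5307 -0.0808  0.002 ] [ 0.5317 -0.0838  0.002 ]
rear [ 0.4077 -0.0262  0.0496] 0.0015605674529989512 [ 0.4101 -0.0305  0.002 ] [0.401  0.0712 0.002 ]
front [ 0.4853 -0.087   0.0526] 0.001329641821067772 [ 0.4903 -0.0936  0.002 ] [0.4838 0.0126 0.002 ]
[0.574 0.241 0.008]
[0.5161 0.1328 0.008 ]
[0.5191 0.2403 0.008 ]
[0.5724 0.1852 0.008 ]
[0.4632 0.1878 0.008 ]
mug [0.662 0.185 0.09 ]
```

```bash
cat >> h.py <<'E'
# spatula frame pose -> tool pose: heading yaw a (deg), tilt t (deg, tip up)
def Rt(a,t=0): return Ro.from_euler("z",a,degrees=True)*Ro.from_euler("y",-t,degrees=True)*Ro.from_euler("x",180,degrees=True)
def cur():
    o=env.get_obs(); return np.array(o["tool_pos"]),Ro.from_euler("xyz",o["tool_rot"],degrees=True)
def plan(p1,R1,n,p0=None,R0=None):
    if p0 is None: p0,R0=cur()
    w=(R0.inv()*R1).as_rotvec(); d=(np.array(p1)-p0)/n
    for i in range(n):
        R=R0*Ro.from_rotvec(w*i/n); print(np.round(R.inv().apply(d),4).tolist(),end=" ")
    print("turn/row",np.round(w/n,4))
E
python3 - <<'E'
from h import *
plan([.4652,-.0728,.11],Rt(-38.3),16)
E
```

```text
[0.0258, -0.0264, 0.007] [0.0241, -0.028, 0.007] [0.0222, -0.0294, 0.007] [0.0203, -0.0308, 0.007] [0.0183, -0.032, 0.007] [0.0163, -0.0331, 0.007] [0.0141, -0.0341, 0.007] [0.0119, -0.0349, 0.007] [0.0097, -0.0356, 0.007] [0.0074, -0.0362, 0.007] [0.0051, -0.0366, 0.007] [0.0028, -0.0368, 0.007] [0.0004, -0.0369, 0.007] [-0.0019, -0.0369, 0.007] [-0.0043, -0.0367, 0.007] [-0.0066, -0.0363, 0.007] turn/row [-0.0001  0.0001  0.0635]
```

```bash
python3 -m jog '[[0.0258,-0.0264,0,0,0,0.0635,0.087],[0.0241,-0.028,0,0,0,0.0635,0.087],[0.0222,-0.0294,0,0,0,0.0635,0.087],[0.0203,-0.0308,0,0,0,0.0635,0.087],[0.0183,-0.032,0,0,0,0.0635,0.087],[0.0163,-0.0331,0,0,0,0.0635,0.087],[0.0141,-0.0341,0,0,0,0.0635,0.087],[0.0119,-0.0349,0,0,0,0.0635,0.087],[0.0097,-0.0356,0.01,0,0,0.0635,0.087],[0.0074,-0.0362,0.01,0,0,0.0635,0.087],[0.0051,-0.0366,0.01,0,0,0.0635,0.087],[0.0028,-0.0368,0.01,0,0,0.0635,0.087]]'
python3 -m jog '[[0.0004,-0.0369,0.01,0,0,0.0635,0.06],[-0.0019,-0.0369,0.01,0,0,0.0635,0.06],[-0.0043,-0.0367,0.01,0,0,0.0635,0.06],[-0.0066,-0.0363,0.01,0,0,0.0635,0.06],[0,0,0,0,0,0,0.06],[0,0,0,0,0,0,0.06],[0,0,0,0,0,0,0.06]]'
python3 - <<'E'
from h import *
print(env.get_obs()["qpos"]); plan([.4652,-.0728,.08],Rt(-38.3),1); plan([.4652,-.0728,.032],Rt(-38.3),1)
cv2.imwrite("pics/s1.png",env.read_camera("side"))
E
```

```text
time_s: 1.1
tool_pos: [0.4046, -0.2061, 0.182]
tool_rot: [180.0, -0.0, -23.9]
force: [0.4, -0.3, -0.0]
grip_width: 0.0872
grasp_force: 0.0
time_s: 1.68
tool_pos: [0.465, -0.0739, 0.1423]
tool_rot: [179.9, 0.0, -38.2]
force: [-0.0, -0.3, 0.7]
grip_width: 0.0607
grasp_force: 0.0
[  38.94318596    1.31633419  -33.26820906  112.57779156    0.82303748
   66.37118924 -122.89816363]
[-0.0005, -0.001, 0.0623] turn/row [0.0009 0.0004 0.0009]
[-0.0005, -0.0011, 0.1103] turn/row [0.0009 0.0004 0.0009]
```

```bash
python3 -m jog '[[-0.0005,-0.001,0.02,0,0,0,0.05],[0,0,0.02,0,0,0,0.05],[0,0,0.02,0,0,0,0.05],[0,0,0.02,0,0,0,0.05],[0,0,0.015,0,0,0,0.05],[0,0,0.01,0,0,0,0.05],[0,0,0.005,0,0,0,0.05],[0,0,0,0,0,0,0.05],[0,0,0,0,0,0,0.05]]'
python3 -m jog '[[0,0,0,0,0,0,0.03],[0,0,0,0,0,0,0.022],[0,0,0,0,0,0,0.015],[0,0,0,0,0,0,0.0],[0,0,0,0,0,0,0.0],[0,0,0,0,0,0,0.0],[0,0,0,0,0,0,0.0],[0,0,0,0,0,0,0.0]]' 60
python3 - <<'E'
from h import *
cv2.imwrite("pics/s2.png",np.vstack([cv2.resize(env.read_camera("side")[170:270,200:360],None,fx=3,fy=3,interpolation=2),cv2.resize(env.read_camera("top")[170:270,270:430],None,fx=3,fy=3,interpolation=2)]))
E
```

```text
time_s: 2.48
tool_pos: [0.466, -0.0729, 0.0331]
tool_rot: [-180.0, -0.0, -38.3]
force: [-0.4, 0.0, 0.7]
grip_width: 0.0504
grasp_force: 0.0
time_s: 3.15
tool_pos: [0.4657, -0.0722, 0.0326]
tool_rot: [180.0, -0.0, -38.3]
force: [-0.0, 0.8, 1.6]
grip_width: 0.0174
grasp_force: 60.0
```

View pics/s2.png

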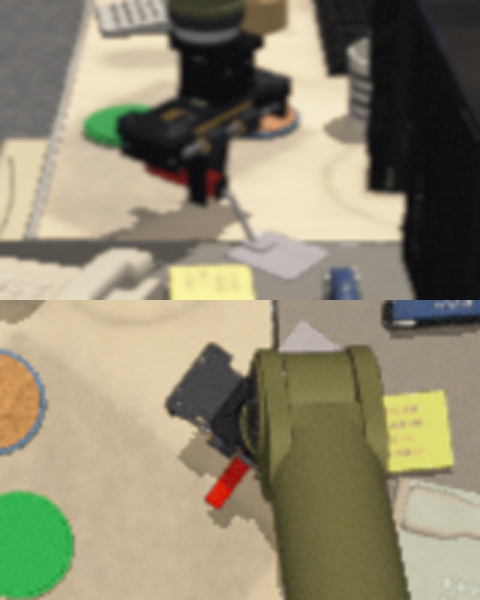

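The spatula is gripped across the handle at the grip point (width 17.4 mm), and the blade is flat. Next I lift it, turn it to heading +90° and carry it to the near side of the coaster.

```bash
python3 -m jog '[[0,0,-0.01,0,0,0,0],[0,0,-0.02,0,0,0,0],[0,0,-0.02,0,0,0,0],[0,0,-0.01,0,0,-0.1,0],[0,0,0,0,0,-0.1178,0],[0,0,0,0,0,-0.1178,0],[0,0,0,0,0,-0.1178,0],[0,0,0,0,0,-0.1178,0],[0,0,0,0,0,-0.1178,0],[0,0,0,0,0,-0.1178,0],[0,0,0,0,0,-0.1178,0],[0,0,0,0,0,-0.1178,0]]'
python3 -m jog '[[0,0,0,0,0,-0.1178,0],[0,0,0,0,0,-0.1178,0],[0,0,0,0,0,-0.1178,0],[0,0,0,0,0,-0.1178,0],[0,0,0,0,0,-0.1178,0],[0,0,0,0,0,-0.1178,0],[0,0,0,0,0,-0.1178,0],[0,0,0,0,0,-0.1178,0],[0,0,0,0,0,-0.1178,0],[0,0,0,0,0,-0.1178,0],[0,0,0,0,0,0,0],[0,0,0,0,0,0,0]]'
python3 - <<'E'
from h import *
print(env.get_obs()["qpos"]); plan([.518,-.03,.06],Rt(90),2)
E
```

```text
time_s: 4.25
tool_pos: [0.4654, -0.0722, 0.0929]
tool_rot: [180.0, 0.0, 21.8]
force: [0.5, 0.0, -1.9]
grip_width: 0.0175
grasp_force: 60.0
time_s: 5.25
tool_pos: [0.4656, -0.0723, 0.0928]
tool_rot: [180.0, 0.0, 88.7]
force: [0.3, -1.1, -1.4]
grip_width: 0.0179
grasp_force: 60.0
[ 45.22655707   5.47815284 -40.93303643 115.46229027   4.14013821
  60.45141352   1.12439739]
[0.0217, 0.0257, 0.0164] [0.0214, 0.026, 0.0164] turn/row [ 0.      0.0001 -0.011 ]
```

```bash
python3 -m jog '[[0.0217,0.0257,0.0164,0,0,-0.011,0],[0.0214,0.026,0.0164,0,0,-0.011,0],[0,0,0,0,0,0,0],[0,0,0,0,0,0,0]]'
python3 - <<'E'
from h import *
plan([.518,-.03,.06],Rt(90),1)
cv2.imwrite("pics/s3.png",np.hstack([cv2.resize(env.read_camera("side")[190:260,245:325],None,fx=5,fy=5,interpolation=2),cv2.resize(env.read_camera("top")[170:240,250:330],None,fx=5,fy=5,interpolation=2)]))
E
```

```text
time_s: 5.58
tool_pos: [0.5176, -0.0276, 0.0583]
tool_rot: [-179.8, -0.2, 90.2]
force: [-0.6, 0.1, -1.3]
grip_width: 0.0176
grasp_force: 60.0
[-0.0024, 0.0004, -0.0017] turn/row [-0.0032 -0.003   0.0041]
```

View pics/s3.png

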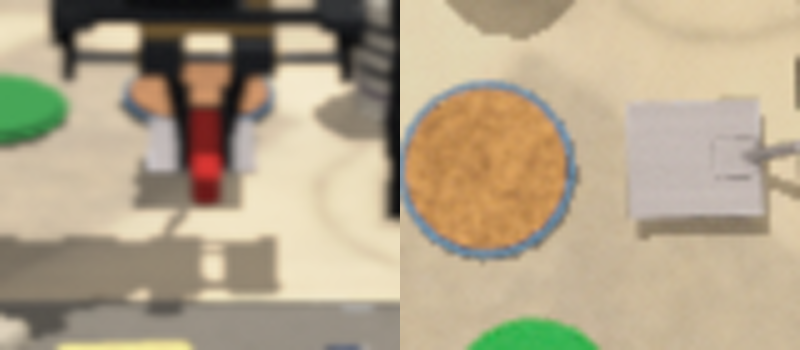

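The top panel shows the blade front edge from (626,103) to (631,218) and the coaster centred at (489,170), about 50 px (crop) short of its rim. The blade is level and square to it.

```bash
python3 - <<'E'
from h import *
U=lambda x,y:((x-399.5)/5+249.5,(y+.5)/5+169.5)
for p in[(626,103),(631,218),(758,99),(764,215)]: print(atz("top",U(*p),.028))
print(atz("top",U(489,170),.008))
plan([.5185,-.03,.036],Rt(90),1)
# whole flip trajectory preview
E
```

```text
[0.55335775 0.10169242 0.028     ]
[0.48446068 0.10070628 0.028     ]
[0.55348179 0.0230196  0.028     ]
[0.48404547 0.0218121  0.028     ]
[0.51758068 0.18530584 0.008     ]
[0.0001, 0.0011, 0.0237] turn/row [-0.001   0.0003  0.0019]
```

```bash
python3 -m jog '[[0,0.001,0.01,-0.001,0,0.002,0],[0,0,0.008,0,0,0,0],[0,0,0.003,0,0,0,0],[0,0,0,0,0,0,0],[0,0,0,0,0,0,0]]'
python3 -m jog '[[0,0,0.002,0,0,0,0],[0,0,0,0,0,0,0],[0,0,0,0,0,0,0]]'
```

```text
time_s: 6.1
tool_pos: [0.5185, -0.0302, 0.0386]
tool_rot: [180.0, 0.0, 90.0]
force: [-0.9, 0.9, -1.5]
grip_width: 0.0171
grasp_force: 60.0
time_s: 6.35
tool_pos: [0.519, -0.0298, 0.0369]
tool_rot: [179.9, 0.0, 90.1]
force: [-0.3, -0.5, -2.3]
grip_width: 0.0178
grasp_force: 60.0
```

```bash
for k in 1; do python3 -m jog '[[0,0,0.002,0,0,0,0],[0,0,0,0,0,0,0],[0,0,0,0,0,0,0]]'; python3 -m jog '[[0,0,0.001,0,0,0,0],[0,0,0,0,0,0,0],[0,0,0,0,0,0,0]]';python3 -m jog '[[0,0,0.001,0,0,0,0],[0,0,0,0,0,0,0],[0,0,0,0,0,0,0]]'; done
```

```text
time_s: 6.6
tool_pos: [0.5188, -0.0297, 0.0346]
tool_rot: [180.0, 0.0, 90.1]
force: [-0.2, -0.0, -1.4]
grip_width: 0.0175
grasp_force: 60.0
time_s: 6.85
tool_pos: [0.5189, -0.0298, 0.0337]
tool_rot: [179.9, 0.0, 90.1]
force: [-0.6, -0.0, -1.5]
grip_width: 0.0172
grasp_force: 60.0
time_s: 7.1
tool_pos: [0.5191, -0.0298, 0.0329]
tool_rot: [179.9, 0.0, 90.1]
force: [-0.7, 0.3, 0.0]
grip_width: 0.0177
grasp_force: 60.0
```

```bash
python3 -m jog '[[0.008,0,0,0,0,0,0],[0.009,0,0,0,0,0,0],[0.007,0,0,0,0,0,0],[0.003,0,0,0,0,0,0],[0.002,0,0,0,0,0,0],[0.002,0,0,0,0,0,0],[0.002,0,0,0,0,0,0],[0.002,0,0,0,0,0,0],[0.002,0,0,0,0,0,0],[0.0015,0,0,0,0,0,0],[0.0015,0,0,0,0,0,0],[0,0,0,0,0,0,0]]'
python3 - <<'E'
from h import *
cv2.imwrite("pics/s4.png",np.hstack([cv2.resize(env.read_camera("side")[190:260,245:325],None,fx=5,fy=5,interpolation=2),cv2.resize(env.read_camera("top")[170:240,230:310],None,fx=5,fy=5,interpolation=2)]))
E
```

```text
time_s: 8.1
tool_pos: [0.519, 0.0103, 0.0329]
tool_rot: [179.9, 0.0, 90.1]
force: [-0.0, -1.2, 2.7]
grip_width: 0.017
grasp_force: 60.0
```

View pics/s4.png

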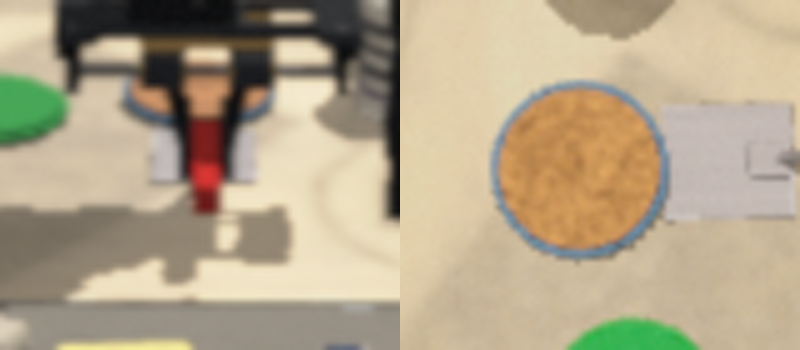

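The top panel shows the blade meeting the coaster's near rim at (664,165). The coaster centre at (579,170) has moved about 6 mm, so the tip is seated under the bevel. I now compute the lifting arc.

```bash
cat > arc.py <<'E'
import numpy as np
b=np.arctan2(.0035,.008)
def contact(th,p):  # p body (s,z); pivot A then B, near rim rises
    r=lambda v,t:np.array([v[0]*np.cos(t)+v[1]*np.sin(t),-v[0]*np.sin(t)+v[1]*np.cos(t)])
    A=np.array([.046,0]);B=np.array([.054,.0035])
    if th<=b: return A+r(np.array(p)-A,th)
    Bw=A+r(B-A,b); return Bw+r(np.array(p)-B,th)
if __name__=="__main__":
    th=[0,3,6,10,14,18,22,26,30,34,38,42,46,50,54,58,62,66,70,74,78,82,86,90]
    P=[]
    for t in th:
        f=np.clip((t-60)/25,0,1); out=-.0008*min(t/40,1)
        P.append(contact(np.radians(t),(-.0506+out+.024*f,.002+.35*out if f==0 else .002*(1-f))))
    P=np.array(P)
    for i in range(1,len(th)): print(th[i],np.round((P[i]-P[i-1])*1000,1),np.round((P[i]-P[0])*1000,1))
E
python3 arc.py
```

```text
3 [0.2 5. ] [0.2 5. ]
6 [0.4 5. ] [ 0.6 10.1]
10 [1.  6.7] [ 1.6 16.7]
14 [1.5 6.6] [ 3.1 23.3]
18 [1.9 6.5] [ 5.  29.7]
22 [2.4 6.3] [ 7.3 36.1]
26 [2.8 6.5] [10.1 42.6]
30 [3.3 6.5] [13.4 49.1]
34 [3.7 6.3] [17.1 55.4]
38 [4.1 6. ] [21.2 61.5]
42 [4.6 5.7] [25.8 67.2]
46 [5.  5.4] [30.8 72.6]
50 [5.4 5. ] [36.2 77.6]
54 [5.7 4.6] [41.9 82.2]
58 [6.  4.2] [48.  86.4]
62 [7.3 2.1] [55.3 88.6]
66 [ 7.7 -0.4] [63.  88.2]
70 [ 7.4 -1. ] [70.4 87.2]
74 [ 7.1 -1.6] [77.5 85.7]
78 [ 6.7 -2.1] [84.1 83.6]
82 [ 6.2 -2.6] [90.4 81. ]
86 [ 5.8 -2. ] [96.2 79. ]
90 [5.7 0.4] [101.8  79.4]
```

```bash
python3 -m jog '[[0.0001,0,-0.0025,0,0,0,0],[0.0001,0,-0.0025,0,0,0,0],[0.0002,0,-0.0025,0,0,0,0],[0.0002,0,-0.0025,0,0,0,0],[0.0005,0,-0.0034,0,0,0,0],[0.0005,0,-0.0033,0,0,0,0],[0.0007,0,-0.0033,0,0,0,0],[0.0008,0,-0.0033,0,0,0,0],[0.0009,0,-0.0032,0,0,0,0],[0.001,0,-0.0032,0,0,0,0],[0.0011,0,-0.0032,0,0,0,0],[0.0012,0,-0.0031,0,0,0,0]]'
python3 - <<'E'
from h import *
cv2.imwrite("pics/s5.png",np.hstack([cv2.resize(env.read_camera("side")[180:260,240:330],None,fx=4,fy=4,interpolation=2),cv2.resize(env.read_camera("top")[160:240,220:310],None,fx=4,fy=4,interpolation=2)]))
E
```

```text
time_s: 9.2
tool_pos: [0.5188, 0.0176, 0.0691]
tool_rot: [179.9, 0.0, 90.1]
force: [1.0, 0.1, -1.0]
grip_width: 0.0173
grasp_force: 60.0
```

View pics/s5.png

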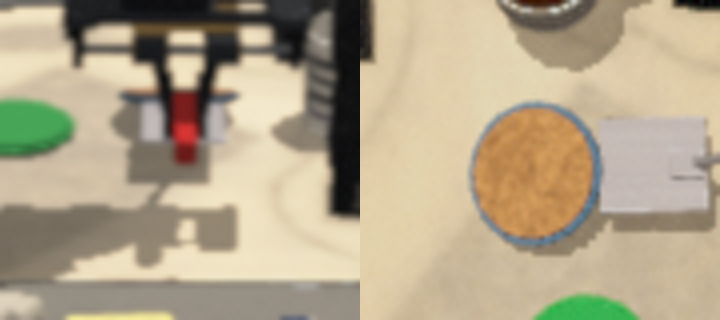

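The side panel shows the near rim up on the blade (edge-on at (180,97)). In the top panel the far edge is at (471,173), where it should be, so the pivot holds. I carry on along the arc.

```bash
python3 -m jog '[[0.0014,0,-0.0032,0,0,0,0],[0.0014,0,-0.0033,0,0,0,0],[0.0016,0,-0.0033,0,0,0,0],[0.0017,0,-0.0032,0,0,0,0],[0.0018,0,-0.0032,0,0,0,0],[0.0019,0,-0.0031,0,0,0,0],[0.002,0,-0.003,0,0,0,0],[0.0021,0,-0.003,0,0,0,0],[0.0022,0,-0.0029,0,0,0,0],[0.0024,0,-0.0028,0,0,0,0],[0.0025,0,-0.0027,0,0,0,0],[0.0025,0,-0.0027,0,0,0,0]]'
python3 - <<'E'
from h import *
cv2.imwrite("pics/s6.png",np.hstack([cv2.resize(env.read_camera("side")[160:260,240:330],None,fx=4,fy=4,interpolation=2),cv2.resize(env.read_camera("top")[150:250,220:310],None,fx=4,fy=4,interpolation=2)]))
E
```

```text
time_s: 10.3
tool_pos: [0.5187, 0.0413, 0.1054]
tool_rot: [179.9, 0.0, 90.1]
force: [-0.8, 0.4, -2.0]
grip_width: 0.0176
grasp_force: 60.0
```

View pics/s6.png

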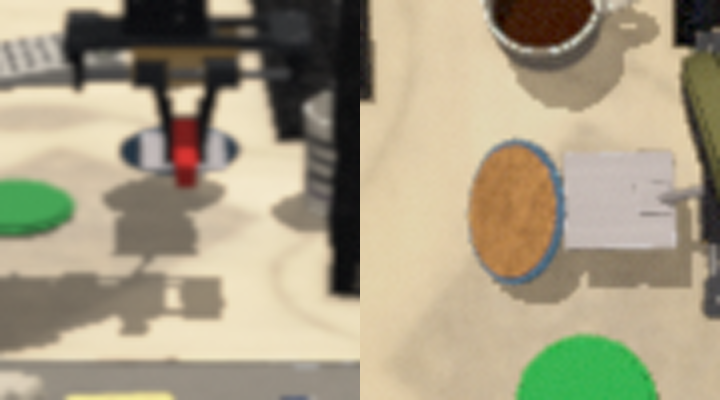

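The top panel shows the coaster at about 46°, its ellipse running from (469,212) to (563,212). The pivot hasn't moved and the blade edge is still under the rim.

```bash
python3 -m jog '[[0.0027,0,-0.0025,0,0,0,0],[0.0027,0,-0.0025,0,0,0,0],[0.0028,0,-0.0023,0,0,0,0],[0.0029,0,-0.0023,0,0,0,0],[0.003,0,-0.0021,0,0,0,0],[0.003,0,-0.0021,0,0,0,0],[0.0036,0,-0.0013,0,0,0,0],[0.0037,0,-0.0008,0,0,0,0],[0.0038,0,0.0001,0,0,0,0],[0.0039,0,0.0003,0,0,0,0],[0.0037,0,0.0005,0,0,0,0],[0.0037,0,0.0005,0,0,0,0]]'
python3 - <<'E'
from h import *
cv2.imwrite("pics/s7.png",np.hstack([cv2.resize(env.read_camera("side")[160:260,240:330],None,fx=4,fy=4,interpolation=2),cv2.resize(env.read_camera("top")[150:250,220:310],None,fx=4,fy=4,interpolation=2)]))
E
```

```text
time_s: 11.4
tool_pos: [0.5185, 0.081, 0.1194]
tool_rot: [180.0, -0.0, 90.1]
force: [-0.6, -0.7, -1.8]
grip_width: 0.0175
grasp_force: 60.0
```

View pics/s7.png

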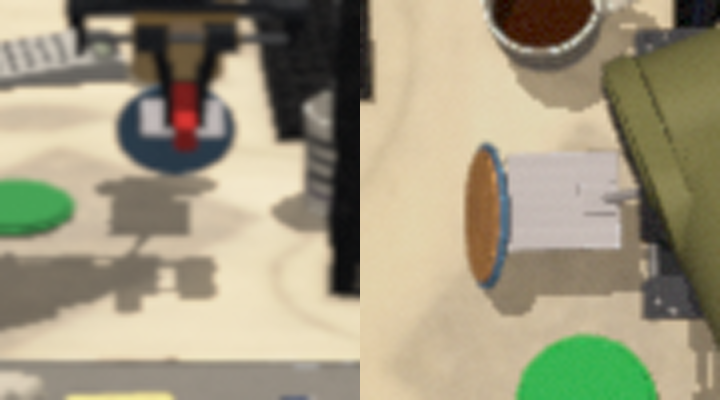

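The side panel shows the coaster steep, about 70°, with its blue underside towards us at (177,130). In the top panel it is a thin ellipse at (487,215). That was my tenth picture, so from here I measure by image code.

```bash
cat > m.py <<'E'
from h import *
def look():
    t=env.read_camera("top"); h=cv2.cvtColor(t,cv2.COLOR_BGR2HSV); o={}
    for n,lo,hi in[("cork",(5,110,100),(18,255,255)),("blue",(98,70,60),(125,255,255))]:
        m=cv2.inRange(h,lo,hi); m[:160]=0; m[245:]=0; m[:,:200]=0; m[:,300:]=0
        k=cv2.connectedComponentsWithStats(m)[2:]; 
        if len(k[0])>1:
            i=1+np.argmax(k[0][1:,4]); o[n]=(k[0][i].tolist(),np.round(k[1][i],1).tolist())
    return o,t
if __name__=="__main__": print(look()[0])
E
python3 m.py
python3 -m jog '[[0.0036,0,0.0008,0,0,0,0],[0.0036,0,0.0008,0,0,0,0],[0.0034,0,0.001,0,0,0,0],[0.0034,0,0.001,0,0,0,0],[0.0031,0,0.0013,0,0,0,0],[0.0031,0,0.0013,0,0,0,0],[0.0029,0,0.001,0,0,0,0],[0.0029,0,0.001,0,0,0,0],[0.0015,0,0,0,0,0,0],[0.0015,0,0,0,0,0,0],[0,0,0,0,0,0,0]]'; python3 m.py
```

```text
{'cork': ([246, 188, 9, 32, 212], [250.2, 203.7]), 'blue': ([254, 190, 3, 26, 27], [255.4, 202.8])}
time_s: 12.47
tool_pos: [0.5186, 0.1099, 0.1115]
tool_rot: [179.9, -0.0, 90.1]
force: [-0.4, -0.2, -1.2]
grip_width: 0.0173
grasp_force: 60.0
{'blue': ([244, 188, 4, 34, 78], [245.3, 205.3])}
```

```bash
for i in 1; do python3 -m jog '[[0.0012,0,0,0,0,0,0],[0.0012,0,0,0,0,0,0],[0.0012,0,0,0,0,0,0],[0,0,0,0,0,0,0]]'; python3 m.py; python3 -m jog '[[0.0012,0,0,0,0,0,0],[0.0012,0,0,0,0,0,0],[0.0012,0,0,0,0,0,0],[0,0,0,0,0,0,0]]'; python3 m.py; python3 -m jog '[[0.0012,0,0,0,0,0,0],[0.0012,0,0,0,0,0,0],[0.0012,0,0,0,0,0,0],[0,0,0,0,0,0,0]]'; python3 m.py; done | grep -v -e rot -e force -e width
```

```text
time_s: 12.85
tool_pos: [0.5186, 0.1134, 0.1115]
{'blue': ([222, 188, 24, 35, 643], [233.9, 205.2])}
time_s: 13.23
tool_pos: [0.5186, 0.1171, 0.1115]
{'blue': ([211, 190, 34, 34, 906], [227.1, 206.6])}
time_s: 13.62
tool_pos: [0.5186, 0.1207, 0.1115]
{'blue': ([211, 190, 32, 34, 894], [226.9, 206.6])}
```

The coaster has fallen over: a full blue disc about 34 px across now lies at (227,207). I back off and set the spatula down.

```bash
python3 -m jog '[[-0.01,0,0,0,0,0,0],[-0.018,0,0,0,0,0,0],[-0.018,0,0,0,0,0,0],[-0.018,0,0,0,0,0,0],[-0.018,0,0,0,0,0,0],[-0.018,0,0.005,0,0,0,0],[-0.018,0,0.01,0,0,0,0],[-0.018,0,0.015,0,0,0,0],[-0.01,0,0.015,0,0,0,0],[-0.005,0,0.014,0,0,0,0],[0,0,0.01,0,0,0,0],[0,0,0,0,0,0,0]]'
python3 -m jog '[[0,0,0.005,0,0,0,0],[0,0,0.002,0,0,0,0],[0,0,0,0,0,0,0],[0,0,0,0,0,0,0]]'
python3 - <<'E'
from m import *
o,t=look(); print(o); k=o["blue"]; print(atz("top",k[1],.011))
x,y,w,h,_=k[0]; print(atz("top",(x-.5,k[1][1]),.011)[1]-atz("top",(x+w-.5,k[1][1]),.011)[1])
cv2.imwrite("pics/s8.png",t)
E
```

```text
time_s: 14.67
tool_pos: [0.517, -0.0314, 0.0404]
tool_rot: [-179.8, -0.0, 90.0]
force: [-0.3, 0.2, -0.6]
grip_width: 0.0171
grasp_force: 60.0
time_s: 15.0
tool_pos: [0.5193, -0.0302, 0.0359]
tool_rot: [179.9, 0.0, 90.1]
force: [-0.3, 0.5, -1.4]
grip_width: 0.0176
grasp_force: 60.0
{'blue': ([211, 190, 34, 34, 911], [227.2, 206.6])}
[0.51161621 0.30666694 0.011     ]
0.1027638384724478
```

```bash
python3 -m jog '[[0,0,0.0015,0,0,0,0],[0,0,0.001,0,0,0,0],[0,0,0,0,0,0,0],[0,0,0,0,0,0,0]]'
python3 -m jog '[[0,0,0,0,0,0,0.02],[0,0,0,0,0,0,0.025],[0,0,0,0,0,0,0.035],[0,0,0,0,0,0,0.05],[0,0,0,0,0,0,0.05],[0,0,0,0,0,0,0.05],[0,0,0,0,0,0,0.05]]'
python3 -m jog '[[0,0,-0.005,0,0,0,0.05],[0,0,-0.01,0,0,0,0.05],[0,0,-0.02,0,0,0,0.05],[0,0,-0.02,0,0,0,0.05],[0,0,-0.025,0,0,0,0.05],[0,0,-0.025,0,0,0,0.05],[0,0,-0.025,0,0,0,0.05],[0,0,-0.02,0,0,0,0.05],[0,0,0,0,0,0,0.05],[0,0,0,0,0,0,0.05]]'
python3 - <<'E'
from m import *
o,t=look(); k=o["blue"]; s=env.read_camera("side"); cv2.imwrite("pics/s9.png",s)
h=cv2.cvtColor(s,cv2.COLOR_BGR2HSV); m=cv2.inRange(h,(98,70,40),(125,255,255)); m[:150]=0;m[230:]=0;m[:,:220]=0;m[:,330:]=0
c=cv2.connectedComponentsWithStats(m); print([(a.tolist(),b.round(1).tolist()) for a,b in zip(c[2][1:],c[3][1:]) if a[4]>15])
# predicted side projection of coaster at measured place
p=atz("top",k[1],.011); C=env.get_calibration("side"); P=np.linalg.inv(C["pose"]); f=210/np.tan(np.radians(C["fov_y"]/2))
for a in range(0,360,90):
    for z in(.011,):
        q=P[:3]@np.r_[p[0]+.046*np.cos(np.radians(a)),p[1]+.046*np.sin(np.radians(a)),z,1]; print(C["cx"]-f*q[0]/q[2],C["cy"]+f*q[1]/q[2])
# spatula: red handle & grey blade in top
for n,i in(("top",t),("side",s)):
    hh=cv2.cvtColor(i,cv2.COLOR_BGR2HSV); r=cv2.inRange(hh,(0,180,80),(5,255,255)); r|=cv2.inRange(hh,(174,180,80),(180,255,255)); r[:150]=0; r[260:]=0
    c=cv2.connectedComponentsWithStats(r); print(n,[(a.tolist(),b.round(1).tolist()) for a,b in zip(c[2][1:],c[3][1:]) if a[4]>15])
E
```

```text
time_s: 15.38
tool_pos: [0.5191, -0.0306, 0.0331]
tool_rot: [179.9, 0.0, 90.1]
force: [1.1, 0.2, -0.1]
grip_width: 0.0176
grasp_force: 60.0
time_s: 15.97
tool_pos: [0.5189, -0.0307, 0.033]
tool_rot: [179.9, 0.0, 90.1]
force: [-0.1, -0.0, 0.2]
grip_width: 0.0471
grasp_force: 0.0
time_s: 16.8
tool_pos: [0.5197, -0.0306, 0.1849]
tool_rot: [179.7, 0.1, 90.1]
force: [0.8, 0.5, 0.1]
grip_width: 0.0501
grasp_force: 0.0
[([270, 191, 26, 10, 218], [282.5, 195.6])]
294.756637054177 194.07163450247714
282.30879660710536 189.29649568650657
269.97455066487703 193.9186826003807
282.4326797420059 198.89947579084907
top [([35, 150, 31, 15, 157], [52.3, 157.1])]
side [([285, 220, 3, 18, 52], [286.0, 228.2])]
```

```bash
python3 -m jog '[[-0.03,0,-0.02,0,0,0,0.05],[-0.035,0,-0.01,0,0,0,0.05],[-0.035,0,0,0,0,0,0.05],[-0.035,0,0,0,0,0,0.05],[-0.035,0,0,0,0,0,0.05],[-0.03,0,0,0,0,0,0.05],[0,0,0,0,0,0,0.05],[0,0,0,0,0,0,0.05]]'
python3 - <<'E'
from m import *
o,t=look(); print(o); s=env.read_camera("side")
R={}
for n,i in(("top",t),("side",s)):
    hh=cv2.cvtColor(i,cv2.COLOR_BGR2HSV); r=cv2.inRange(hh,(0,150,60),(6,255,255))|cv2.inRange(hh,(172,150,60),(180,255,255)); r[:180]=0; r[260:]=0; r[:,:230]=0
    c=cv2.connectedComponentsWithStats(r); print(n,[(a.tolist(),b.round(1).tolist()) for a,b in zip(c[2][1:],c[3][1:]) if a[4]>15])
    d=(cv2.absdiff(i,cv2.imread(f"pics/{n}0.png")).max(2)>50).astype(np.uint8)
    c=cv2.connectedComponentsWithStats(cv2.morphologyEx(d,cv2.MORPH_OPEN,np.ones((3,3))))[2]; print("changed",[a.tolist() for a in c[1:] if a[4]>40])
E
```

```text
time_s: 17.57
tool_pos: [0.5176, -0.2326, 0.2111]
tool_rot: [-179.9, -0.1, 89.8]
force: [0.8, 0.7, -0.4]
grip_width: 0.0499
grasp_force: 0.0
{'blue': ([211, 190, 34, 34, 912], [227.2, 206.6])}
top [([335, 195, 33, 7, 198], [351.5, 198.4])]
changed [[456, 139, 11, 7, 62], [466, 145, 36, 36, 277], [413, 147, 82, 164, 6772], [249, 186, 37, 36, 996], [210, 189, 36, 36, 1007], [332, 195, 37, 14, 411], [338, 210, 25, 35, 412], [425, 305, 7, 11, 59], [435, 321, 40, 68, 920], [414, 335, 21, 37, 273], [427, 374, 124, 46, 1683], [408, 395, 22, 10, 112], [394, 396, 13, 10, 66]]
side [([284, 220, 5, 18, 81], [286.0, 227.9])]
changed [[136, 0, 175, 217, 9213], [78, 3, 44, 53, 1138], [65, 10, 10, 28, 129], [116, 23, 6, 12, 52], [87, 55, 11, 17, 130], [101, 62, 21, 12, 210], [77, 90, 9, 13, 58], [127, 104, 9, 6, 46], [136, 115, 6, 14, 53], [128, 137, 7, 10, 58], [138, 142, 10, 31, 169], [86, 152, 5, 16, 50], [142, 174, 6, 13, 63], [139, 188, 11, 31, 221], [135, 219, 11, 7, 57], [280, 218, 10, 24, 167], [248, 221, 29, 16, 254], [116, 237, 27, 10, 147], [115, 238, 46, 51, 1148], [245, 239, 24, 11, 97], [265, 268, 20, 5, 79], [247, 277, 11, 14, 112], [263, 280, 23, 11, 210]]
```

```bash
python3 - <<'E'
from h import *
print(tri((351.5,198.4),(286,227.9))); print(env.sign_off())
E
```

```text
(array([ 0.5207399 , -0.06282174,  0.05447537]), np.float64(0.0006174435856513686))
the job is handed in; nothing more can be done
None
```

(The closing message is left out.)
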